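# Wedge the tape roll tight in the bench clamp

## Task

The roll of brown tape stands loose on its edge in the wedge clamp on the table. Lay the loose wooden wedge, thin end first, into the clamp's slot and tap or push it along the slot until it locks and the roll is held tight. Push firmly, about 15 N, but never much beyond 20 N or the roll's core cracks; then let go, and leave the things lying around where they are.

Things in the scene. Friction and masses are not known exactly. Their poses are not given: they have to be found in the camera images.
- clamp: wedge clamp fixed to the table, turned up to 0.2 rad. Origin: on the table, under its 10 mm plywood bed, 6 mm off the middle of the roll bay. Going along its own -x (to the robot): aluminium fence (inner face x = +7.5 mm, 52 mm high over the table), tape roll, sliding jaw (49 mm high), slot, sprung steel cheek (49 mm high). The slot runs along +y from its mouth at y = -42 mm to y = +42 mm, open above
- slot_mouth (a point): middle of the slot's mouth, 15 mm above the bed; axes as the clamp's. The slot narrows along +y by 12.7 mm in 100 mm, as the wedge does. Mouth 13 to 19 mm wide at first: jaw face at +8 mm in x from here, cheek face at -5 to -11 mm (as the last user set it; not measured). So the wedge gets tight with its nose anywhere from 45 to 105 mm past the mouth
- apron (a point): middle of the flat apron before the mouth, on its upper face: 10 mm over the table and level with the slot's floor, 62 mm wide (x), 93 mm long (y), axes as the clamp's. The wedge can lie on it while it is pushed in
- jaw: aluminium jaw, slides along the clamp's x by up to 8 mm almost freely; its frame is the clamp's when it is fully back (as at the start). The wedge pushes it about 2 mm towards +x until the roll is pinched against the fence. Wedge faces slide with friction about 0.3; the wedge stays where it is left
- cheek_pad (a point): middle of the cheek's slot face as built (real face up to 6 mm further in the clamp's -x). Once the roll is pinched, the cheek yields to the wedge against a spring of 45 N per mm, so the push needed grows about 4 N per mm of wedge travel; a push of 15 N pinches the roll with about 20 N, and that remains when the push ends
- wedge_center (a point): middle of the loose wedge (half-way up and along), a wooden wedge lying on the table, 120 mm long, 30 mm high, +y of its axes points to the thin end, z up. Its straight face (for the jaw) is at x = +8.65 mm; its tapered face is at x = -1.4 mm at the nose and x = -16 mm at the butt, so it is 10 mm thick at the rounded nose and 24.6 mm at the butt. 90 g
- wedge_nose (a point): foremost point of the wedge's rounded nose (thin end), half-way up; axes as wedge_center
- wedge_butt (a point): middle of the wedge's steel-capped thick end, 15 mm above its underside; axes as wedge_center: push here along +y
- roll_center (a point): centre of the roll of brown tape, 74 mm across and 25 mm wide, standing on its edge in the clamp, its axis along the clamp's x; top 84 mm over the table
- bay (a point): where the centre of the roll belongs in the clamp (37 mm above the bed); axes as the clamp's
- tape_roll: the same roll; origin in the middle of its flat face next to the jaw, its z axis along the roll's axis
- wedge: the same wedge; origin 15 mm below wedge_center, on its underside
- calculator: calculator lying right of the clamp, 100x68x19 mm, bystander
- cutter: black cutter lying flat on the table, 28x134x20 mm, bystander
- marker: marker pen lying on the table, 20x130x18 mm, bystander

How it is judged (in metres and radians):
On the way:
1. the wedge lies flat with its thin end in the slot, not yet tight (y of wedge_nose in the frame of clamp above -0.038 m and x of wedge_nose in the frame of slot_mouth between -0.012 and 0.012 m and z of wedge_center in the frame of clamp below 0.035 m and contact force between jaw and tape_roll below 5 N), for 0.1 s.
At the end, for the whole second after the job is handed in: the wedge lies flat in the slot (within 6 mm of the bed, straight within 0.12 rad), thin end first, and by itself presses the jaw on the roll with more than 9 N; the roll stands within 12 mm of its place in the bay; all at rest (contact force between jaw and tape_roll above 9 N and contact force between wedge and jaw above 9 N and y of wedge_nose in the frame of clamp above -0.015 m and z of wedge_center in the frame of clamp below 0.031 m and angle between the y axis of wedge and the y axis of clamp, either way round below 0.12 rad and angle between wedge's own z axis and vertical below 0.1 rad and distance between roll_center and bay below 0.012 m and linear speed of wedge below 0.01 m/s); the robot touches nothing.
It fails at once if the roll is squeezed with more than 36 N (core cracked) (contact force between jaw and tape_roll above 36 N).
It fails at once if the calculator, the cutter or the marker is moved by more than 30 mm (distance of any of calculator, cutter, marker from where it was at the start of the episode above 0.03 m).
It also fails if it takes over 56 s, if anything falls off the work surface, if the arm or the gripper's body presses on something with over 40 N, if the wrist force passes 120 N, or if a joint passes its speed limit or range.

## Robot

A 7-joint arm with a two-finger parallel gripper is mounted at the origin on a cart in front of the work surface, level with it; the furniture and walls round the work are solid. World frame = base frame: x ahead of the robot, y to its left, z up, the work surface at z = 0. Lengths are in m, angles in degrees, forces in N, time in s.
With the tool pointing down it reaches from about 0.35 to 0.775 m from the base axis. Payload 3.1 kg.
Tool frame: the origin (TCP) lies on the centre line of the jaws, within the pads' length; the fingertips stand 17 mm ahead of it and the grasp point (between the pads) lies 2 mm behind it (robot.tip_reach is the distance from the TCP to the fingertips, in m); z points along the fingers, y is the line along which they close (so a half turn about z gives the same grasp; the last joint's range is limited). The gripper opens to 85 mm and grips with 20 to 120 N. Pads are 22 mm wide; open, the fingers measure 114 mm over their backs; the gripper's body (76 mm by 85 mm) begins 54 mm behind the grasp point. The pads swing forward as they close: fully open they stand 13 mm farther back than shut.
Start: joints at [-72.462, 17.813, 0.802, 86.603, -0.252, 75.585, -1.558], TCP at [0.187, 0.517, 0.248] pointing down, gripper open.
Joint ranges: [-154.91, 154.91], [-16.99, 109.72], [-72.82, 74.43], [7.12, 147.25], [-82.49, 262.49], [11.32, 116.49], [-174.64, 174.64]. Speed limits (degrees/s): [159.86, 159.86, 180, 180, 180, 180, 180].

## Interface

Orientations are given as [roll, pitch, yaw] about the fixed x, y, z axes, in that order (R = Rz(yaw) Ry(pitch) Rx(roll)).
In Python, from station import robot, fingers, vision, workorder, recognise gives the robot as it stands. Calls block until the motion is done:
- robot.move_to(position, orientation): joint-space move of the TCP to a pose.
- robot.line_to(position, orientation=None, velocity=0.15, f_stop=None): straight line of the TCP; orientation=None keeps the orientation; velocity is the mean speed in m/s. With f_stop (N) it stops when the force on the tool has changed by that much, and returns True; else False.
- robot.move_j(angles): joint-space move.
- fingers.gripper_to(opening, force=None): opening from 0.0 (shut) to 1.0 (fully open); force is the grip in N (None keeps the last); returns when the fingers have stopped.
- robot.pause(seconds).
- robot.inverse_kinematics(position, orientation): joint angles nearest the present ones, or None.
- vision.grab_frame(name): name is "scene" or "side" or "wrist"; returns the picture (420x560x3 uint8, red, green, blue); there is no depth.
- vision.calibration(name): a dict with "mtx" (3x3 intrinsics, pixels), "k1" (the pictures are not rectified: a ray, as slopes to the right and down, at radius r is drawn at 1 + k1 r^2 times it, then the intrinsics apply), "extrinsics" (4x4, takes a point from world to camera coordinates); the wrist camera has in their place "T_tool_cam" (4x4, takes a point from camera to tool coordinates, whose origin is the TCP and whose axes are the flange's). Camera axes: x right, y up, looking along -z (the intrinsics and any distortion apply to the point x, -y, -z); pixel columns grow to the right and rows downward; lengths in m; the calibration is good to about 2 mm. A picture is of the moment at which its call begins: read the wrist's pose just before it. calibration takes no time and is no camera call.
A pose or a line that the arm cannot do raises robot.PlanningError and nothing moves.
- workorder.close_job(): hands the job in; it is judged then, once.
Trained networks look in the newest picture that a camera, given by its name, has taken for a name from the list of things; names that differ only in an ending like _2 or _b are one class to them, and where a whole thing is asked for, a point or a joint stands for the part that bears it (a point fixed in the world has none). Each returns a list of dicts, best first, with "p" (0 to 1); they miss things now and then, are a little off and sometimes report something else, mostly with a low value. They report only what shows in the picture. A call takes as long as a camera call.
- recognise(label, camera): "rect" ([centre column, centre row, width, height] in pixels, round what is visible of it).
Readings, each from a call of its own:
- robot.current_time_s(): time.
- robot.current_joint_positions(): joint angles.
- robot.current_dq(): joint speeds.
- robot.current_joint_torque(): joint torques, N m.
- robot.current_tool_pos(): TCP position.
- robot.current_eef_rot(): TCP orientation.
- robot.current_contact_force(): force on the tool from outside, world axes, zero at the start.
- robot.current_torque(): the same for the moment, N m.
- robot.current_finger_gap(): opening from 0.0 (shut) to 1.0 (fully open).
- robot.current_gripper_force(): force on a finger pad.
Only numpy, scipy, OpenCV 4.12 (cv2) and the standard library are available. Lean on these libraries where they do the work, as an engineer would, in place of code of your own. Each camera call takes 0.05 s, during which the arm holds its last target. There are 200 camera calls.

## Working session

There is one attempt and no reset: what is moved stays moved. The work goes in short steps, each a Python script; the robot and the scene stay as the last script left them, time stands still between calls to the robot, and variables do not carry over. Pictures are saved under pics/ and viewed, at most 10 in all, crops included, and the job is handed in when it is done.

```bash
mkdir -p pics; ls; cat > h.py <<'E'
from station import robot, fingers, vision, workorder, recognise
import numpy as np, cv2
from scipy.spatial.transform import Rotation as R
def cam(n, T=None):
    c=vision.calibration(n); K=np.array(c["mtx"])
    if n=="wrist":
        E=np.linalg.inv(T@np.array(c["T_tool_cam"]))
    else: E=np.array(c["extrinsics"])
    return K,c["k1"],E
def toolT():
    T=np.eye(4); T[:3,:3]=R.from_euler('xyz',robot.current_eef_rot(),degrees=True).as_matrix(); T[:3,3]=robot.current_tool_pos(); return T
def unproj(C,uv,z):
    K,k1,E=C
    d=np.linalg.solve(K,[uv[0],uv[1],1])[:2]; s=d.copy()
    for _ in range(20): s=d/(1+k1*(s@s))
    Ei=np.linalg.inv(E); r=Ei[:3,:3]@np.array([s[0],-s[1],-1]); o=Ei[:3,3]
    return o+r*(z-o[2])/r[2]
def proj(C,p):
    K,k1,E=C
    q=E@np.append(p,1); s=np.array([q[0],-q[1]])/-q[2]; s=s*(1+k1*(s@s))
    return (K@np.append(s,1))[:2]
def snap(n,f):
    T=toolT(); im=vision.grab_frame(n); cv2.imwrite("pics/"+f,im[:,:,::-1]); return cam(n,T if n=="wrist" else None),im
E
python3 - <<'E'
from h import *
for n in("scene","side"):
    C,im=snap(n,n+"0.png"); print(n,np.linalg.inv(C[2])[:3,3])
    for l,z in(("clamp",.03),("wedge",.015),("wedge_nose",.015),("wedge_butt",.015),("tape_roll",.047),("jaw",.04),("calculator",.02),("cutter",.02),("marker",.018)):
        for d in recognise(l,n)[:2]: print(l,round(d["p"],2),np.round(d["rect"]),unproj(C,d["rect"][:2],z).round(3))
E
```

```text
pics
scene [0.13651821 0.4097435  0.65498461]
clamp 0.64 [225. 229.  91.  60.] [0.595 0.03  0.03 ]
wedge 0.87 [300. 245.  36.  48.] [ 0.445 -0.046  0.015]
wedge_nose 0.69 [301. 246.  33.  46.] [ 0.443 -0.045  0.015]
wedge_butt 0.67 [301. 247.  34.  47.] [ 0.44  -0.041  0.015]
wedge_butt 0.53 [205. 216.  33.  29.] [0.671 0.02  0.015]
tape_roll 0.64 [294. 167.  38.  26.] [ 0.596 -0.221  0.047]
tape_roll 0.63 [302. 245.  33.  46.] [ 0.427 -0.025  0.047]
jaw 0.85 [212. 227.  33.  30.] [0.613 0.05  0.04 ]
calculator 0.64 [295. 164.  39.  23.] [ 0.623 -0.259  0.02 ]
calculator 0.61 [226. 232.  88.  59.] [0.593 0.029 0.02 ]
cutter 0.64 [260. 328.  33.  62.] [0.382 0.16  0.02 ]
marker 0.74 [365. 226.  23.  33.] [ 0.364 -0.181  0.018]
marker 0.65 [228. 228.  90.  58.] [0.599 0.019 0.018]
side [ 0.28912799 -0.74222914  0.50251373]
clamp 0.64 [314. 206.  48.  57.] [ 0.601 -0.014  0.03 ]
wedge 0.88 [257. 224.  28.  27.] [ 0.457 -0.032  0.015]
wedge_nose 0.89 [258. 224.  29.  32.] [ 0.46  -0.034  0.015]
wedge_nose 0.53 [315. 207.  51.  58.] [0.612 0.006 0.015]
wedge_butt 0.6 [256. 225.  24.  37.] [ 0.455 -0.036  0.015]
wedge_butt 0.26 [312. 206.  48.  56.] [0.607 0.011 0.015]
tape_roll 0.63 [324. 186.  17.  30.] [0.648 0.043 0.047]
jaw 0.62 [318. 192.  15.  31.] [0.629 0.033 0.04 ]
jaw 0.21 [259. 225.  26.  37.] [ 0.452 -0.074  0.04 ]
calculator 0.86 [375. 281.  52.  37.] [ 0.621 -0.282  0.02 ]
cutter 0.68 [215. 192.  25.  25.] [0.386 0.135 0.02 ]
marker 0.96 [235. 287.  26.  50.] [ 0.369 -0.225  0.018]
```

```bash
python3 - <<'E'
from h import *
a=cv2.imread("pics/scene0.png")[140:370,160:400]; b=cv2.imread("pics/side0.png")[150:330,190:420]
a=cv2.resize(a,(400,383),interpolation=2); b=cv2.resize(b,(400,313),interpolation=2)
o=np.zeros((383,800,3),np.uint8);o[:,:400]=a;o[:313,400:]=b
cv2.imwrite("pics/c0.png",o)
print(vision.calibration("wrist"))
robot.move_to([.50,-.02,.32],[180,0,0]) 
print(robot.current_time_s(),robot.current_tool_pos(),robot.current_joint_positions())
C,im=snap("wrist","w0.png")
for l,z in(("clamp",.03),("wedge",.015),("wedge_nose",.015),("wedge_butt",.015),("tape_roll",.084),("jaw",.049)):
    for d in recognise(l,"wrist")[:1]: print(l,round(d["p"],2),np.round(d["rect"]),unproj(C,d["rect"][:2],z).round(3))
E
```

```text
{'mtx': array([[300.36157033,   0.        , 276.81232116],
       [  0.        , 300.36157033, 211.14798394],
       [  0.        ,   0.        ,   1.        ]]), 'k1': -0.031102655444218946, 'T_tool_cam': array([[ 1.23655227e-03,  9.56831203e-01,  2.90641566e-01,
         7.49021280e-02],
       [ 9.99998760e-01, -1.46656021e-03,  5.73558154e-04,
         2.86222460e-04],
       [ 9.75041696e-04,  2.90640497e-01, -9.56831830e-01,
        -1.25813766e-01],
       [ 0.00000000e+00,  0.00000000e+00,  0.00000000e+00,
         1.00000000e+00]])}
3.2333 [ 0.50009353 -0.01849229  0.31969262] [-39.18199703  12.8719932   48.813842    87.533383    -9.72607925
  84.03159854 -79.90510321]
clamp 0.68 [262.  76. 147.  93.] [0.628 0.002 0.03 ]
wedge 0.68 [293. 205.  87.  22.] [ 0.452 -0.043  0.015]
wedge_nose 0.78 [296. 207.  87.  26.] [ 0.45  -0.047  0.015]
wedge_butt 0.75 [294. 206.  84.  26.] [ 0.451 -0.044  0.015]
tape_roll 0.87 [229.  58.  64.  32.] [0.639 0.035 0.084]
jaw 0.72 [226.  77.  73.  22.] [0.624 0.045 0.049]
```

View pics/c0.png

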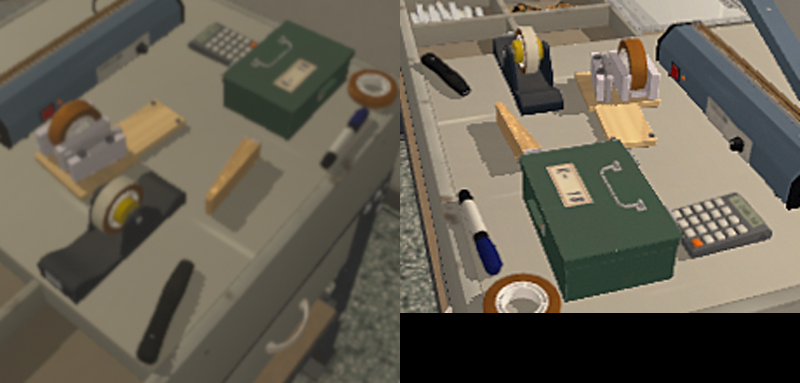

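View pics/w0.png

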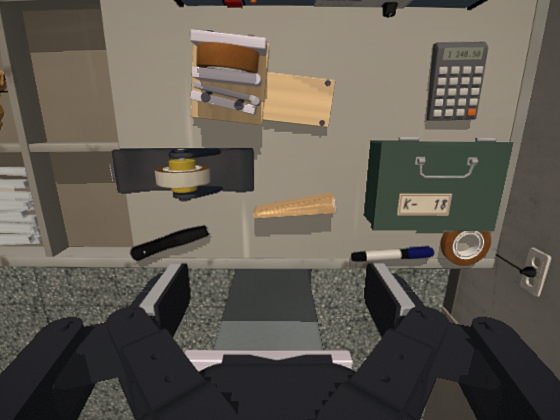

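```bash
python3 - <<'E'
from h import *
robot.move_to([.54,-.16,.16],[180,0,85]) 
print(robot.current_time_s(),robot.current_tool_pos(),robot.current_joint_positions())
C,im=snap("wrist","w1.png")
T=toolT(); np.save("T1.npy",T)
for l,z in(("wedge",.015),("wedge_nose",.015),("wedge_butt",.015),("tape_roll",.084),("jaw",.049)):
    for d in recognise(l,"wrist")[:1]: print(l,round(d["p"],2),np.round(d["rect"]),unproj(C,d["rect"][:2],z).round(3))
cv2.imwrite("pics/w1b.png",cv2.resize(im[:,:,::-1],(800,600),interpolation=2))
E
```

```text
5.1583 [ 0.54040439 -0.15957046  0.16032048] [-10.03010956  25.45449216  34.21267922  93.16689079 -15.3561674
  66.09274243  22.87324815]
wedge 0.95 [157.  78.  77. 155.] [ 0.449 -0.043  0.015]
wedge_nose 0.78 [158.  78.  79. 156.] [ 0.45  -0.043  0.015]
wedge_butt 0.69 [158.  77.  75. 155.] [ 0.45  -0.042  0.015]
```

View pics/w1b.png

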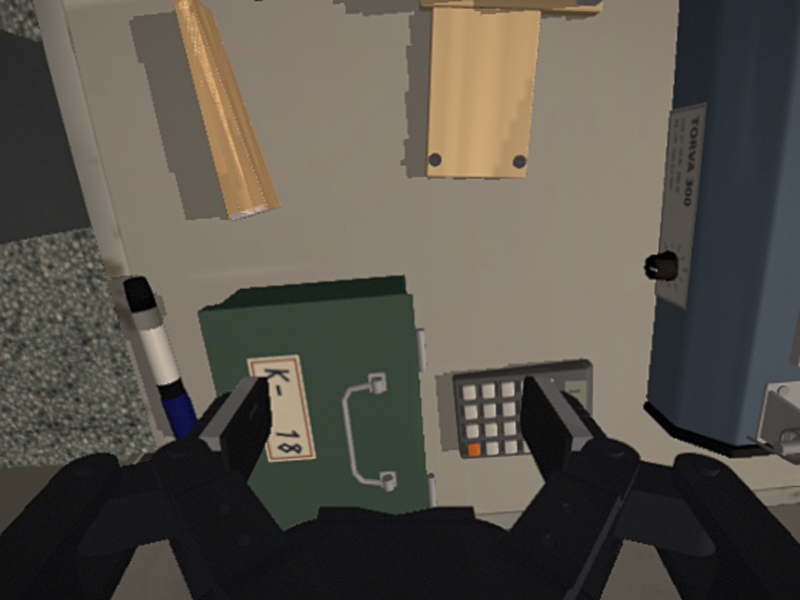

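```bash
python3 - <<'E'
from h import *
C=cam("wrist",np.load("T1.npy"))
for uv in [(428,178),(526,178),(433,8),(541,10)]: print(unproj(C,np.array(uv)*.7,.01).round(4))
for uv in [(230,218),(280,207),(247,212)]: print('w',unproj(C,np.array(uv)*.7,.03).round(4))
robot.move_to([.54,-.045,.17],[180,0,85])
print(robot.current_time_s(),robot.current_tool_pos(),robot.current_joint_positions())
T=toolT(); np.save("T2.npy",T)
C,im=snap("wrist","w2.png")
for l,z in(("wedge",.015),("tape_roll",.084),("jaw",.049)):
    for d in recognise(l,"wrist")[:1]: print(l,round(d["p"],2),np.round(d["rect"]),unproj(C,d["rect"][:2],z).round(3))
cv2.imwrite("pics/w2b.png",cv2.resize(im[:,:,::-1],(800,600),interpolation=2))
E
```

```text
[ 0.5661 -0.0908  0.01  ]
[ 0.6269 -0.0958  0.01  ]
[0.575  0.0017 0.01  ]
[ 0.636 -0.004  0.01 ]
w [ 0.4464 -0.1029  0.03  ]
w [ 0.477  -0.0993  0.03  ]
w [ 0.4571 -0.1004  0.03  ]
5.9917 [ 0.54009864 -0.04374869  0.17014863] [-22.27608512  22.14600091  33.33162208  95.83609932 -13.10329464
  65.93379554   9.6545781 ]
wedge 0.88 [186. 208.  63. 123.] [ 0.45  -0.044  0.015]
tape_roll 0.67 [413.  92.  61. 105.] [0.637 0.041 0.084]
jaw 0.58 [375.  90.  39. 114.] [0.623 0.047 0.049]
```

View pics/w2b.png

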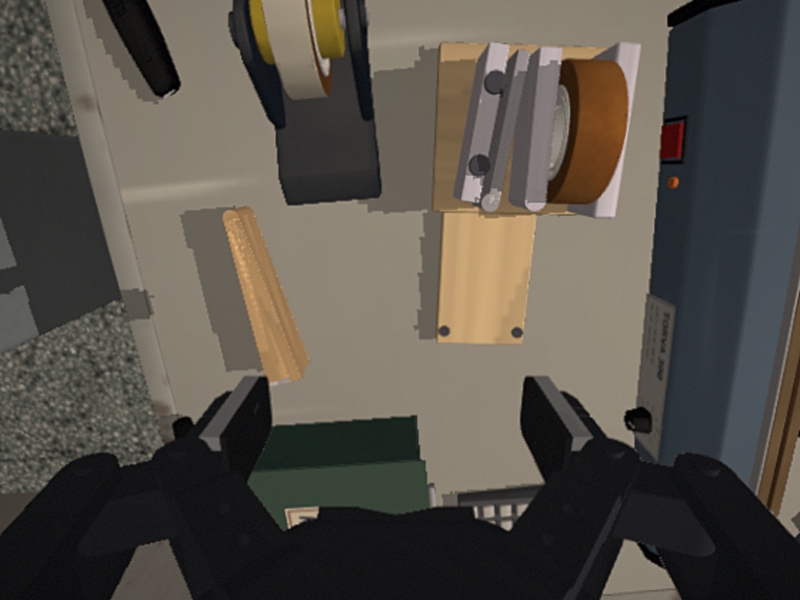

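```bash
python3 - <<'E'
import cv2,numpy as np
a=cv2.imread("pics/w2.png")
c=cv2.resize(a[20:160,295:455],None,fx=3.0,fy=3.0,interpolation=cv2.INTER_CUBIC)
w=cv2.resize(a[140:275,150:225],None,fx=4,fy=4,interpolation=cv2.INTER_CUBIC)
o=np.zeros((540,780,3),np.uint8);o[:420,:480]=c;o[:540,480:]=w
cv2.imwrite("pics/c2.png",o)
E
```

```text
(no output)
```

View pics/c2.png

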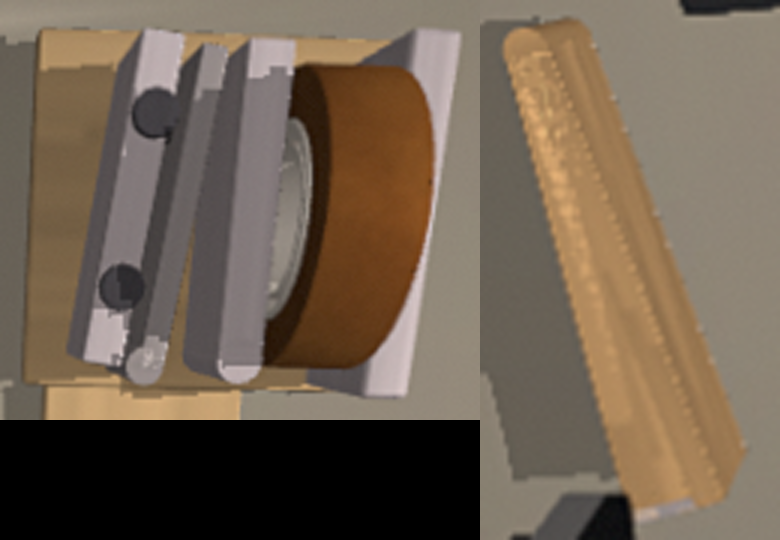

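```bash
python3 - <<'E'
from h import *
C=cam("wrist",np.load("T2.npy"))
for n,uv,z in [("jaw near top",(220,365),.049),("jaw far top",(250,42),.049),("jaw near bot",(185,360),.01),("cheek near",(163,365),.049),("cheek far",(227,47),.049),("fence near in",(363,393),.052),("bedL near",(24,380),.01),("bedL far",(40,30),.01),("apr R",(240,390),.01),("apr L",(43,386),.01),("roll top?",(370,210),.084)]:
    print(n,unproj(C,(295+uv[0]/3,20+uv[1]/3),z).round(4))
for uv in [(437,343),(522,343),(442,212),(535,214)]: print('apron',unproj(C,np.array(uv)*.7,.01).round(4))
for n,uv,z in [("noseTL",(507,45),.03),("noseTR",(550,45),.03),("nosetip",(527,26),.03),("buttL",(634,513),.03),("buttR",(692,500),.03),("buttRbot",(745,450),0),("noseRbot",(590,30),0)]:
    print(n,unproj(C,(150+(uv[0]-480)/4,140+uv[1]/4),z).round(4))
E
```

```text
jaw near top [0.6178 0.0078 0.049 ]
jaw far top [0.6254 0.0855 0.049 ]
jaw near bot [0.6183 0.0066 0.01  ]
cheek near [0.6025 0.0091 0.049 ]
cheek far [0.6197 0.0848 0.049 ]
fence near in [ 0.6555 -0.0023  0.052 ]
bedL near [0.5681 0.0046 0.01  ]
bedL far [0.5784 0.1018 0.01  ]
apr R [ 0.6355 -0.004   0.01  ]
apr L [0.5739 0.0022 0.01  ]
roll top? [0.6409 0.0423 0.084 ]
apron [ 0.5656 -0.0897  0.01  ]
apron [ 0.6266 -0.0949  0.01  ]
apron [0.5739 0.0025 0.01  ]
apron [ 0.635  -0.0038  0.01  ]
noseTL [0.4384 0.0133 0.03  ]
noseTR [0.4479 0.0125 0.03  ]
nosetip [0.4436 0.017  0.03  ]
buttL [ 0.4472 -0.1017  0.03  ]
buttR [ 0.4621 -0.0993  0.03  ]
buttRbot [ 0.4692 -0.1003  0.    ]
noseRbot [0.4473 0.0132 0.    ]
```

```bash
python3 - <<'E'
from h import *
fingers.gripper_to(.5,40)
o=[180,0,101.5]
robot.move_to([.451,-.045,.11],o)
print(robot.line_to([.451,-.045,.022],velocity=.08,f_stop=8),robot.current_tool_pos())
fingers.gripper_to(0,40)
print(robot.current_finger_gap(),robot.current_gripper_force(),robot.current_tool_pos())
robot.line_to([.451,-.045,.12],velocity=.15)
print(robot.current_finger_gap(),robot.current_gripper_force(),robot.current_contact_force())
# wedge centre at grasp; nose 60 ahead. nose 15 mm before mouth
u=np.array([.0958,.9954]);n=np.array([.9954,-.0958]);M=np.array([.609,.0007])
t=M-u*.077-n*1e-3
robot.move_to([*t,.12],[180,0,84.5])
robot.line_to([*t,.055])
print(robot.current_time_s(),robot.current_tool_pos(),robot.current_joint_positions())
np.save("T3.npy",toolT()); C,im=snap("wrist","w3.png")
cv2.imwrite("pics/w3b.png",cv2.resize(im[:,:,::-1],(800,600),interpolation=2))
E
```

```text
False [ 0.45155614 -0.0450957   0.02246306]
0.20627915011689182 38.907401226460934 [ 0.45186851 -0.04497916  0.02259659]
0.2041604944387454 38.397049605846405 [-0.46817119  0.00837215 -1.51477132]
10.825 [ 0.60053258 -0.07580515  0.05559113] [-16.0620495   36.85265906  32.16841347  92.28959923 -22.30940579
  57.34204366  17.62537121]
```

View pics/w3b.png

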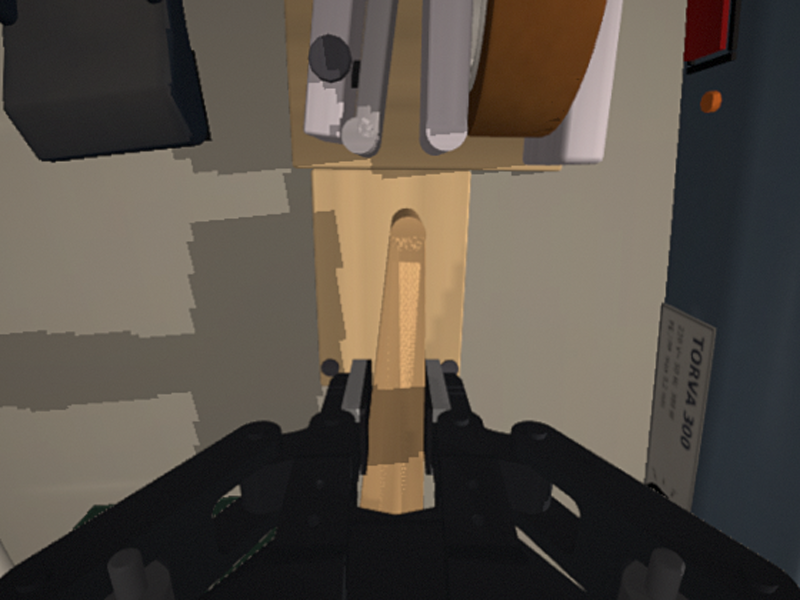

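```bash
python3 - <<'E'
from h import *
C=cam("wrist",np.load("T3.npy"))
for n,uv,z in [("wedge R near",(427,360),.063),("wedge R fwd",(424,245),.063),("nose top",(405,212),.063),("jaw near",(424,135),.049),("jaw far",(429,5),.049),("cheek near",(381,135),.049),("cheek far",(395,5),.049),("apronL",(313,168),.01),("apronR",(470,168),.01)]:
    print(n,unproj(C,np.array(uv)*.7,z).round(4))
E
```

```text
wedge R near [ 0.6113 -0.0566  0.063 ]
wedge R fwd [ 0.613  -0.0218  0.063 ]
nose top [ 0.6085 -0.0123  0.063 ]
jaw near [0.6162 0.0078 0.049 ]
jaw far [0.6201 0.0408 0.049 ]
cheek near [0.6038 0.009  0.049 ]
cheek far [0.611  0.0417 0.049 ]
apronL [0.5757 0.0027 0.01  ]
apronR [ 0.6355 -0.003   0.01  ]
```

```bash
python3 - <<'E'
from h import *
u=np.array([.0958,.9954]);n=np.array([.9954,-.0958]);M=np.array([.609,.0007])
t=M-u*.077-n*3e-3; o=[180,0,83]
robot.line_to([*t,.05],o)
print(robot.line_to([*t,.034],velocity=.05,f_stop=6),robot.current_tool_pos())
t2=t+u*.03
r=robot.line_to([*t2,.034],velocity=.04,f_stop=5); p=np.array(robot.current_tool_pos())
print(r,p,robot.current_contact_force(),(p[:2]-t)@u)
np.save("T4.npy",toolT()); C,im=snap("wrist","w4.png")
cv2.imwrite("pics/w4b.png",cv2.resize(im[:,:,::-1],(800,600),interpolation=2))
E
```

```text
False [ 0.59823025 -0.07562318  0.03343093]
False [ 0.60146688 -0.04624966  0.03406471] [-0.51372185  0.06333021 -0.95602128] 0.02954454580134068
```

View pics/w4b.png

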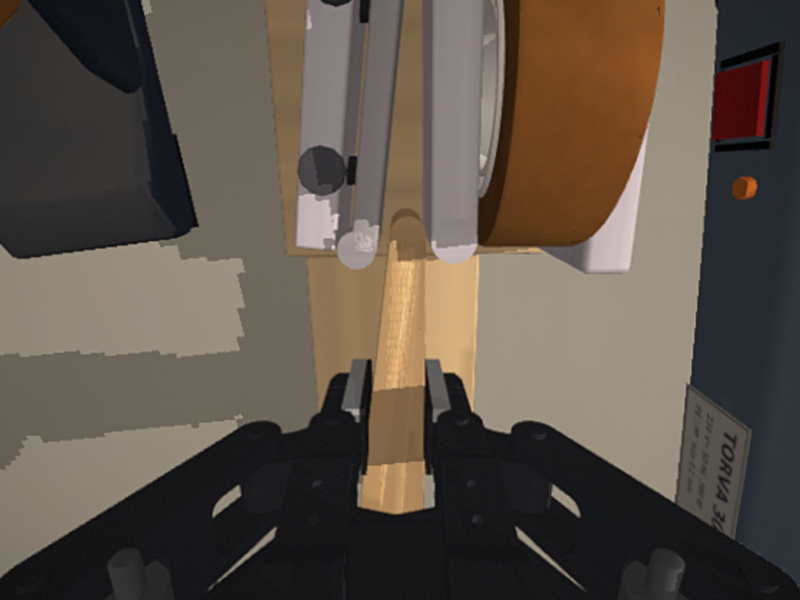

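```bash
python3 - <<'E'
from h import *
C=cam("wrist",np.load("T1.npy"))
for z in(.06,.09): print("box",unproj(C,np.array([410,290])*.7,z).round(3),unproj(C,np.array([425,360])*.7,z).round(3))
u=np.array([.0958,.9954]);n=np.array([.9954,-.0958])
p=np.array(robot.current_tool_pos()); t=p[:2]; o=[180,0,84.5]
print(robot.line_to([*t,.032],velocity=.03,f_stop=5))
fingers.gripper_to(.4); robot.pause(.2)
robot.line_to([*t,.11],velocity=.15)
np.save("t.npy",t)
C,im=snap("wrist","w5.png")
for l in("wedge","wedge_butt"):
  for d in recognise(l,"wrist")[:1]: print(l,round(d["p"],2),np.round(d["rect"]),unproj(C,d["rect"][:2],.04).round(3))
fingers.gripper_to(0)
s=t-u*.092-n*.003
robot.line_to([*s,.11],o); print(robot.line_to([*s,.033],velocity=.1,f_stop=5),robot.current_tool_pos(),robot.current_time_s())
C,im=snap("wrist","w6.png")
cv2.imwrite("pics/w6b.png",cv2.resize(im[:,:,::-1],(800,600),interpolation=2))
E
```

```text
box [ 0.549 -0.148  0.06 ] [ 0.554 -0.19   0.06 ]
box [ 0.549 -0.14   0.09 ] [ 0.553 -0.176  0.09 ]
False
wedge 0.71 [273. 221.  35. 167.] [ 0.598 -0.038  0.04 ]
wedge_butt 0.95 [275. 221.  33. 166.] [ 0.6   -0.038  0.04 ]
False [ 0.59029188 -0.13804793  0.03367049] 16.225
```

View pics/w6b.png

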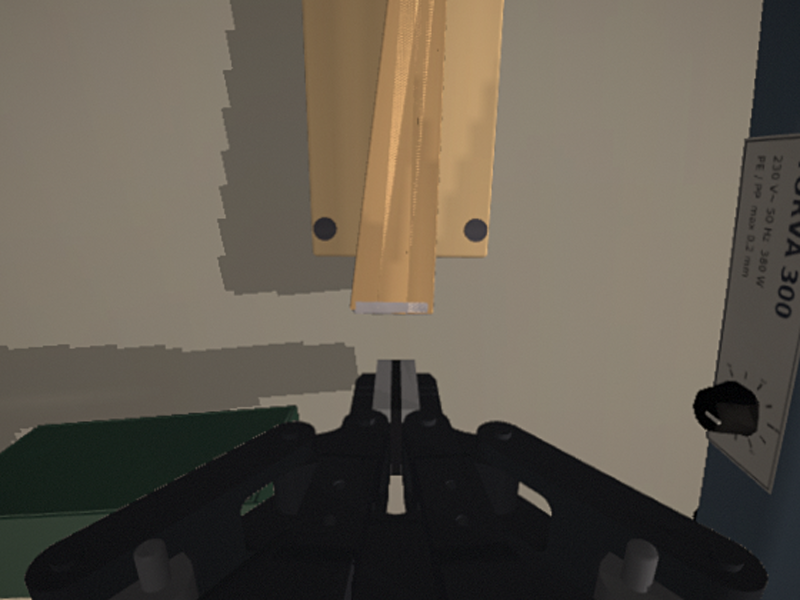

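```bash
python3 - <<'E'
from h import *
u=np.array([.0958,.9954])
p=np.array(robot.current_tool_pos()); s=p[:2].copy(); z=p[2]
r=robot.line_to([*(s+u*.115),z],velocity=.025,f_stop=11)
q=np.array(robot.current_tool_pos()); print(r,(q[:2]-s)@u,q,robot.current_contact_force(),robot.current_time_s())
robot.pause(.3); print(robot.current_contact_force(),(np.array(robot.current_tool_pos())[:2]-s)@u)
E
```

```text
True 0.07935671189509125 [ 0.59964519 -0.05924077  0.03443569] [ 0.51628624 -0.92203635 -0.39212807] 19.2917
[-0.42301147  0.0966528   0.05978381] 0.07867980842822714
```

```bash
python3 - <<'E'
from h import *
u=np.array([.0958,.9954])
s=np.array([.59029,-.13805]); z=.034
d=lambda:(np.array(robot.current_tool_pos())[:2]-s)@u
robot.line_to([*(s+u*(d()-.004)),z],velocity=.03)
for f in(8,14):
    r=robot.line_to([*(s+u*(d()+.03)),z],velocity=.012,f_stop=f)
    print(f,r,d(),robot.current_contact_force(),robot.current_time_s())
    robot.pause(.2); print(d(),robot.current_contact_force())
    if f==8: robot.line_to([*(s+u*(d()-.003)),z],velocity=.03)
np.save("T7.npy",toolT()); C,im=snap("wrist","w7.png")
cv2.imwrite("pics/w7b.png",cv2.resize(im[:,:,::-1],(800,600),interpolation=2))
E
```

```text
8 True 0.07929143556837742 [ 0.10944381 -0.82543908 -0.30008817] 20.9583
0.07912045161553817 [ 0.34558838 -0.38160072 -0.13636949]
14 True 0.07959978641985695 [0.05682044 0.26433813 0.03125841] 22.6917
0.0795374335772418 [-0.29617531 -0.5001783  -0.35860052]
```

View pics/w7b.png

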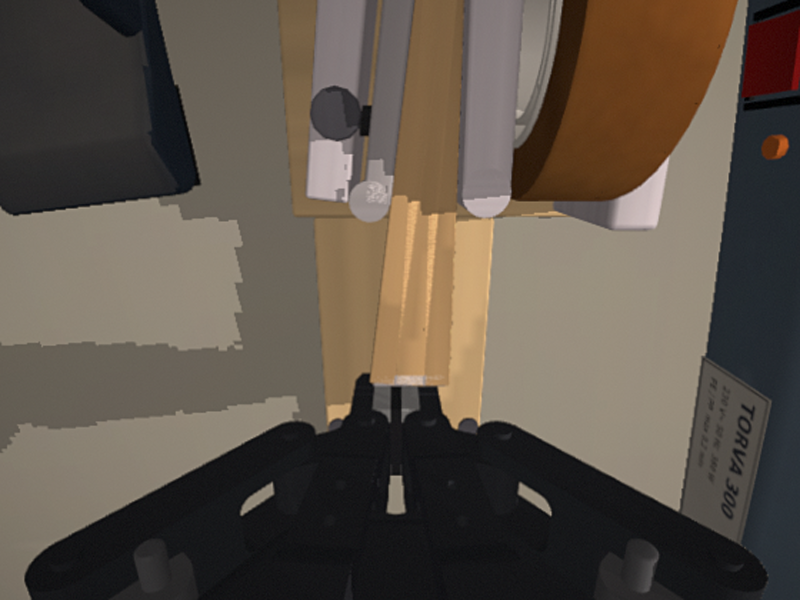

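```bash
python3 - <<'E'
from h import *
u=np.array([.0958,.9954])
s=np.array([.59029,-.13805]); z=.034
d=lambda:(np.array(robot.current_tool_pos())[:2]-s)@u
robot.line_to([*(s+u*(d()-.003)),z],velocity=.03)
robot.pause(.2)
r=robot.line_to([*(s+u*(d()+.02)),z],velocity=.012,f_stop=15.5)
print(r,d(),robot.current_contact_force(),robot.current_time_s())
robot.line_to([*(s+u*(d()-.04)),z],velocity=.1)
q=robot.current_tool_pos(); robot.line_to([q[0],q[1],.15],velocity=.15)
u7=np.load("T7.npy")
C,im=snap("wrist","w8.png"); 
for l in("wedge","tape_roll","jaw"):
  for e in recognise(l,"wrist")[:1]: print(l,round(e["p"],2),np.round(e["rect"]),unproj(C,e["rect"][:2],.04).round(3))
cv2.imwrite("pics/w8b.png",cv2.resize(im[:,:,::-1],(800,600),interpolation=2))
print(robot.current_contact_force(),robot.current_time_s())
E
```

```text
True 0.07984482326807378 [-0.14050002  0.08792967  0.45441413] 24.5583
wedge 0.7 [281.  73.  37. 147.] [0.607 0.002 0.04 ]
tape_roll 0.87 [346.  33.  53.  64.] [0.654 0.023 0.04 ]
jaw 0.67 [307.  37.  22.  73.] [0.627 0.023 0.04 ]
[-0.35551454 -0.19255705  0.46721537] 26.225
```

View pics/w8b.png

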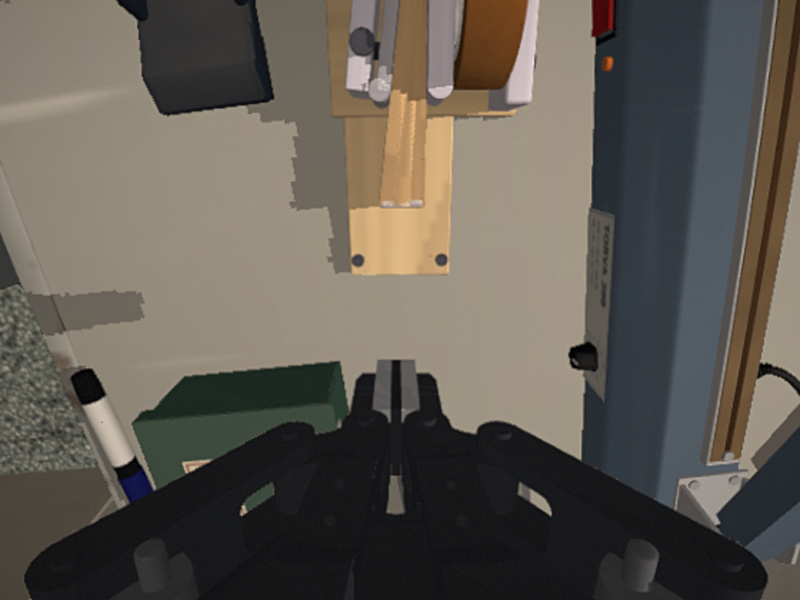

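```bash
python3 -c "
from h import *
print(workorder.close_job())"
```

```text
the job is handed in; nothing more can be done
None
```

The job is handed in. The wedge lies thin end first in the slot and was last pushed to a 15.5 N stop. It held there and shows straight in the last picture, and the arm is clear of everything. The pinch on the roll was not measured directly; from your figures it should be about 20 N. The last clock reading before hand-in was 26.2 s.

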